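# Reset the stay of a bench spark guard to its widest hole

### The arm

A 7-joint arm with a two-finger parallel gripper is mounted at the origin on the work surface. World frame = base frame: x ahead of the robot, y to its left, z up, the work surface at z = 0. Lengths are in m, angles in rad, forces in N, time in s.
With the tool pointing down it reaches from about 0.425 to 0.925 m from the base axis. Payload 6.8 kg.
Tool frame: the origin (TCP) lies on the mounting face of the last link; the fingertips stand 173 mm ahead of it and the grasp point (between the pads) lies 155 mm ahead of it; z points along the fingers, y is the direction in which the jaws open and shut (so a half turn about z gives the same grasp; the last joint's range is limited). The gripper opens to 85 mm and grips with 20 to 120 N. Pads are 22 mm wide; open, the fingers measure 114 mm over their backs; the gripper's body (76 mm by 85 mm) begins 54 mm behind the grasp point. The pads swing forward as they close: fully open they stand 13 mm farther back than shut.
Start: joints at [-1.438, 0.477, 0.022, 1.555, -0.011, 1.109, -0.083], TCP at [0.161, 0.656, 0.405] pointing down, gripper open.
Joint ranges: [-2.96, 2.96], [-0.34, 2.1], [-1.41, 1.46], [0.24, 2.44], [-1.37, 4.51], [0.17, 1.92], [-2.96, 2.96]. Speed limits (rad/s): [2.39, 2.39, 3.14, 3.14, 3.14, 3.14, 3.14].

### API

Orientations are given as a unit quaternion [w, x, y, z].
In Python, from station import sensors, read_camera, bot gives the robot as it stands. The module is installed in compiled form; this text tells all that it offers.
- The arm moves only by the tool play_rows, never from a script. Its argument "commands" is a list of rows, each a list of 4 numbers: the shift along the tool's x, y, z in m, then the turn about the tool's z in degrees. A call has 1 to 20 rows; each row shifts and turns the commanded pose from where the row before left it, along the tool's axes as they then stand; what a row does not reach is not made up. A row lasts 1/10 s, in which the tool goes at most 50 mm and 8.59 degrees, less where a joint would pass 70% of its speed; a pose out of reach is approached as far as the arm can. A call with a gripper value outside its range is refused whole. "claw" is the finger opening in m, from 0 to 0.0854, set as the call begins (left out, the last holds). The fingers move at their own pace and stop on an object; "force" is the grip in N (left out, the last holds). Time passes only in rows, so rows that do not move let the fingers close. It gives the time, the measured TCP pose, the force and the opening at its end, in the units of the state.
- sensors.get_obs(): the state, without advancing time (a new reading comes with each control period).
- read_camera(name): name is "scene" or "side" or "wrist"; returns a dict with "frame" (420x560x3 uint8, blue, green, red), "depth" (420x560 float32, m along the optical axis (not along the pixel's ray), 0 where there is no reading), "fx", "fy", "cx", "cy" (pixels), "rvec" (rotation vector, rad) and "tvec" (3), from world to camera coordinates, as OpenCV has them; the wrist camera has in their place "T_tool_cam" (4x4, takes a point from camera to tool coordinates, whose origin is the TCP and whose axes are the flange's). Camera axes: x right, y down, z forward; pixel columns grow to the right and rows downward; lengths in m; the calibration is good to about 2 mm. A picture is of the moment at which its call begins: read the wrist's pose just before it.
- bot.hand_in(): hands the job in, once; it reports no verdict.
The state is a dict: "t": time; "q": joint angles; "joint_vel": joint speeds; "joint_torque": joint torques, N m; "eef_pos": TCP position; "tool_rot": TCP orientation; "contact_force": force on the tool from outside, world axes, zero at the start; "torque": the same for the moment, N m; "gripper_width": opening from 0.0 (shut) to 1.0 (fully open).
Only numpy, scipy, OpenCV 4.12 (cv2) and the standard library are available. Lean on these libraries where they do the work, as an engineer would, in place of code of your own. Each camera call takes 0.05 s, during which the arm holds its last target.

### The job

Open the spark guard to its widest setting: by the red knob lift the stay off the brass pin, swing the guard open with it, and drop the last hole (the one nearest the knob) over the pin until the stay lies fully down. Where the pin stands in its slot is not known exactly, so feel for it gently, with well under 25 N on the pin, then let go and leave the tools and other things on the table where they are.

Things in the scene. Friction and masses are not known exactly. Their poses are not given: they have to be found in the camera images.
- guard_base: blue steel base plate, 230 x 260 x 12 mm, fixed to the table, of a bench spark guard. Origin on the table directly under the middle of the pin slot; z up; the hinge post of the guard stands at x 130, y 137.5 mm. 'Base x, y' in the other entries are this frame's axes.
- pin_block: blue pedestal with dark steel cap (50 x 70 mm, top 173 mm above the table); origin and axes of guard_base. A slot in its cap runs along base y; a brass pin, 10 mm across, chamfered top 186 mm above the table, is clamped upright in it. The stay must never bear on the pin with 25 N or more, or it bends.
- slot_mid (a point): middle of the pin slot, 175 mm above the table (height of the stay's underside when fully down); axes of guard_base. The pin stands at base x = 0, but anywhere from 15 mm to the -y side to 15 mm to the +y side of this point, differently each time: its place is not reported and must be felt (or seen).
- hinge (a point): on the vertical hinge axis of the guard, 175 mm above the table, at (130, 137.5) mm in guard_base; axes of guard_base
- guard (a joint): swing of the upright green panel (220 x 160 mm) about its hinge: about 0 at the start, grows as it opens (clockwise from above), free to 1.05 rad. The stay's pivot is on it 130 mm from the hinge axis, in base axes at x = 130 - 130 cos t, y = 137.5 + 130 sin t mm, t = joint value - 0.333 rad. Friction of 0.15 N m holds it where left.
- stay_lift (a joint): tilt of the stay about a level axis at its pivot, at the height of its underside (175 mm above the table): 0 = lying level, fully down (a stop), grows as the knob end is lifted, to 0.6 rad. It drops by its own weight.
- last_hole (a point): middle of the underside of the last square hole of the stay, 185 mm from the pivot. Axes: x along the stay from pivot to knob, z up through the stay
- stay: flat grey bar 30 mm wide, 6 mm thick, 260 mm long, about 0.28 kg, swivelling freely and tilting at its pivot on the guard. Origin at the pivot, underside; x towards the knob, z up. Along x: window 44 x 18 mm at 95.3 mm (the pin is in it at the start; lift 11 mm there to clear), 13 x 13 mm holes at 134 and 185 mm (the last), knob at 230 mm. It meets only the pin.
- knob (a point): centre of the red knob's head at the free end of the stay: upright cylinder 26 mm across, 30 mm tall, on a 12 mm neck; 230 mm from the pivot, 35 mm above the stay's underside (the head begins 14 mm above the bar). Axes of the stay
- spray_can: bystander: standing spray can, 64 mm across, 190 mm tall; origin at its underside
- tube_offcut: bystander: square steel tube offcut 160 x 40 x 40 mm lying flat; origin at its underside
- grinding_disc: bystander: green grinding disc 116 mm across, 7 mm thick, lying flat; origin at its underside
- wrench: bystander: steel wrench 200 mm long, lying
- bolt_tray: bystander: blue plastic tray 150 x 100 x 45 mm; origin at its underside
- bar_clamp: bystander: bar clamp 200 mm long with wooden handle, lying; origin at its underside

How it is judged:
On the way, in this order (a step that is already met when the one before it is completed fails the run):
1. the stay has been lifted off the pin (value of joint stay_lift above 0.09 rad), for 0.1 s.
2. the guard has been swung open (value of joint guard above 0.35 rad), for 0.1 s.
At the end, for the whole second after the job is handed in: The stay lies fully down (tilt below 0.015 rad) with its last hole over the pin (hole within 6 mm of the slot's line and within 18 mm of its middle, which with the stay down is possible only with the pin through that hole), at rest and released (value of joint stay_lift below 0.015 rad and x of last_hole in the frame of guard_base between -0.006 and 0.006 m and y of last_hole in the frame of guard_base between -0.018 and 0.018 m and linear speed of stay below 0.01 m/s); the robot touches nothing.
It fails at once if the stay bears on the pin with 25 N or more (the pin bends) (contact force between stay and pin_block above 25 N).
It fails at once if another thing on the table is moved by more than 30 mm (distance of any of spray_can, tube_offcut, grinding_disc, wrench, bolt_tray, bar_clamp from where it was at the start of the episode above 0.03 m).
It also fails if it takes over 58 s, if anything falls off the work surface, if the arm or the gripper's body presses on something with over 40 N, if the wrist force passes 120 N, or if a joint passes its speed limit or range.

## Working session

There is one attempt and no reset: what is moved stays moved. The work goes in short steps, Python scripts to look and compute and a tool call to move; the robot and the scene stay as the last step left them, time stands still between calls to the robot, and variables do not carry over. Pictures are saved under pics/ and viewed, and the job is handed in when it is done.

Besides the shell and the picture viewer there is one more tool, called after ">>>" in YAML: its name, and indented under it one key for each argument. play_rows: Moves the arm, as the interface text tells. Its arguments: {"type":"object","properties":{"commands":{"type":"array"},"claw":{"type":"number"},"force":{"type":"number"}},"required":["commands"]}

```bash
mkdir -p pics
cat > h.py <<'E'
import numpy as np,cv2
from station import sensors,read_camera,bot
from scipy.spatial.transform import Rotation as R
def T_wc(c,obs=None):
    T=np.eye(4)
    if 'T_tool_cam' in c:
        q=obs['tool_rot'];M=np.eye(4);M[:3,:3]=R.from_quat([q[1],q[2],q[3],q[0]]).as_matrix();M[:3,3]=obs['eef_pos']
        return M@np.array(c['T_tool_cam'])
    Rm=cv2.Rodrigues(np.array(c['rvec'],float))[0];T[:3,:3]=Rm.T;T[:3,3]=-Rm.T@np.array(c['tvec'],float).ravel();return T
def cloud(c,T):
    d=c['depth'];v,u=np.mgrid[:d.shape[0],:d.shape[1]]
    p=np.stack([(u-c['cx'])/c['fx']*d,(v-c['cy'])/c['fy']*d,d],-1)
    w=p@T[:3,:3].T+T[:3,3];w[d<=0]=np.nan;return w
def grab(n,fn=None):
    o=sensors.get_obs();c=read_camera(n);T=T_wc(c,o);w=cloud(c,T)
    if fn: cv2.imwrite('pics/'+fn,c['frame'])
    return o,c,T,w
def proj(c,T,p):
    q=np.linalg.inv(T)@np.append(p,1);return q[0]/q[2]*c['fx']+c['cx'],q[1]/q[2]*c['fy']+c['cy']
E
python3 - <<'E'
from h import *
for n in ['scene','side','wrist']:
    o,c,T,w=grab(n,n+'0.png');np.savez(n+'0.npz',w=w,f=c['frame'],T=T)
    print(n,T[:3,3].round(3),T[:3,2].round(2))
print(o)
E
```

```text
scene [ 1.413 -0.2    1.111] [-0.65  0.18 -0.73]
side [ 0.02  -0.842  0.732] [ 0.45  0.73 -0.51]
wrist [0.082 0.674 0.373] [ 0.31 -0.08 -0.95]
{'t': 0.1, 'q': array([-1.43809084,  0.47775874,  0.02234373,  1.5563441 , -0.01152764,
        1.10929363, -0.08311342]), 'joint_vel': array([ 0.00092077, -0.001785  , -0.00071387, -0.00223136, -0.00150739,
       -0.00125354, -0.00031985]), 'joint_torque': array([ 3.74292140e-03, -5.97761929e+01,  1.61342751e+00, -2.81957138e+01,
        1.28118010e-02,  5.02465366e-03,  3.58754085e-05]), 'eef_pos': array([0.16090644, 0.65529244, 0.40379859]), 'tool_rot': array([-5.13523199e-05,  1.20115279e-01,  9.92759597e-01, -8.36438182e-04]), 'contact_force': array([-0.67525188, -0.2404334 , -0.44706821]), 'torque': array([-0.01987255,  0.03638579, -0.00439585]), 'gripper_width': 1.0002173497223854}
```

View pics/scene0.png

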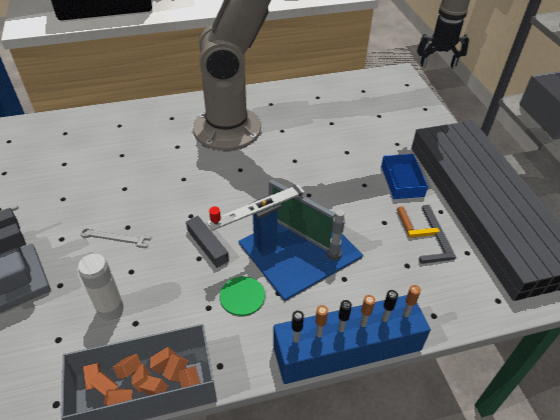

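View pics/side0.png

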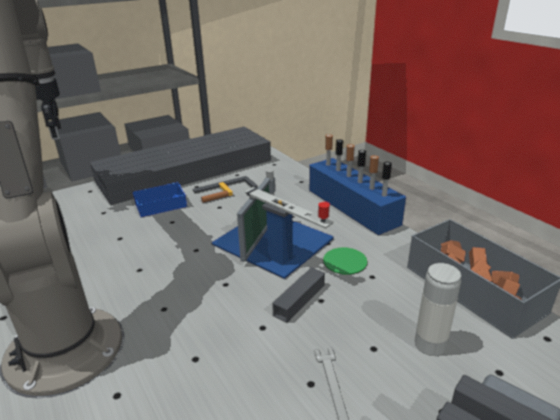

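View pics/wrist0.png

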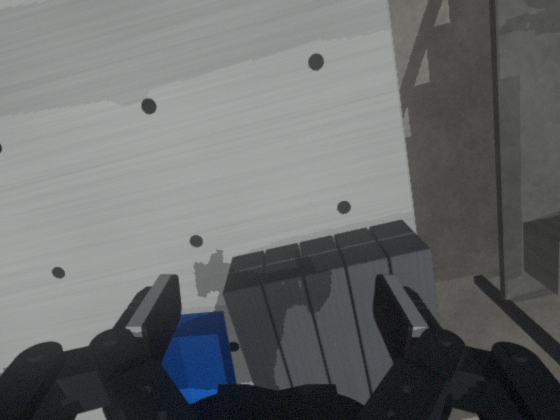

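The scene view shows the knob at about (215,214), the stay running to (300,190), the pin at about (265,203) and the hinge post at about (338,215). Next I'll measure these.

```bash
cat > m.py <<'E'
from h import *
import sys
for n in ['scene','side']:
    z=np.load(n+'0.npz');w=z['w'];f=z['f'].astype(int);hsv=cv2.cvtColor(z['f'],cv2.COLOR_BGR2HSV)
    H,S,V=[hsv[...,i].astype(int) for i in range(3)]
    X=w[...,0];Y=w[...,1];Z=w[...,2]
    near=(X>.3)&(X<1)&(Y>-.4)&(Y<.4)
    red=((H<6)|(H>174))&(S>150)&(V>80)&near&(Z>.15)&(Z<.3)
    print(n,'red',red.sum(),np.nanmin(w[red],0).round(3),np.nanmax(w[red],0).round(3),np.median(w[red],0).round(3))
    blue=(H>100)&(H<125)&(S>120)&near
    pl=blue&(Z>.004)&(Z<.02)&(X>.4)&(X<.85)
    # keep biggest component
    k,l,st,_=cv2.connectedComponentsWithStats(pl.astype(np.uint8));i=1+np.argmax(st[1:,4]);pl=l==i
    r=cv2.minAreaRect(w[pl][:,:2].astype(np.float32));print('plate',pl.sum(),np.array(r[0]).round(4),np.array(r[1]).round(4),r[2],cv2.boxPoints(r).round(3).tolist(),np.median(Z[pl]))
    kn=np.median(w[red],0)
    st=near&(Z>.172)&(Z<.19)&(np.hypot(X-kn[0],Y-kn[1])<.27)&(S<60)
    k,l,s2,_=cv2.connectedComponentsWithStats(st.astype(np.uint8));i=1+np.argmax(s2[1:,4]);st=l==i
    r=cv2.minAreaRect(w[st][:,:2].astype(np.float32));print('stay',st.sum(),r,cv2.boxPoints(r).round(3).tolist(),np.median(Z[st]))
    gr=(H>40)&(H<90)&(S>80)&near&(Z>.05)
    if gr.sum(): 
        p=w[gr][:,:2];l=cv2.fitLine(p.astype(np.float32),cv2.DIST_HUBER,0,.01,.01).ravel();print('panel',l,p.min(0),p.max(0))
    hi=near&(Z>.19)&(Z<.4)&~red&(X>.4)
    k,l,s2,cc=cv2.connectedComponentsWithStats(hi.astype(np.uint8))
    for i in range(1,k):
        if s2[i,4]>8: q=w[l==i];print('hi',s2[i,4],cc[i].round(),np.median(q,0).round(3),q.min(0).round(3),q.max(0).round(3))
E
python3 m.py
python3 - <<'E'
import cv2
a=cv2.imread('pics/scene0.png')[150:300,190:380];cv2.imwrite('pics/sc1.png',cv2.resize(a,None,fx=4,fy=4))
E
```

```text
scene red 143 [ 0.569 -0.139  0.193] [ 0.596 -0.116  0.228] [ 0.589 -0.128  0.22 ]
plate 4054 [0.5805 0.0935] [0.2293 0.261 ] 18.414289474487305 [[0.4309999942779541, 0.1809999942779541], [0.5130000114440918, -0.06700000166893005], [0.7300000190734863, 0.006000000052154064], [0.6480000019073486, 0.2529999911785126]] 0.012200956651615358
stay 1062 ((0.5540794134140015, -0.01871185004711151), (0.05302095413208008, 0.26090914011001587), 18.401649475097656) [[0.4880000054836273, 0.09700000286102295], [0.5699999928474426, -0.1509999930858612], [0.6200000047683716, -0.1340000033378601], [0.5379999876022339, 0.11299999803304672]] 0.17910921439418992
panel [0.7852826  0.61913747 0.54627246 0.11094745] [ 0.46260647 -0.00971688] [0.90300755 0.19226414]
hi 11 [210. 217.] [ 0.587 -0.14   0.207] [ 0.58  -0.141  0.198] [ 0.592 -0.138  0.222]
hi 10 [101. 257.] [ 0.633 -0.393  0.191] [ 0.626 -0.398  0.19 ] [ 0.643 -0.387  0.193]
hi 117 [414. 290.] [0.892 0.247 0.2  ] [0.878 0.236 0.19 ] [0.903 0.261 0.205]
hi 112 [391. 295.] [0.892 0.196 0.2  ] [0.88  0.184 0.19 ] [0.902 0.209 0.205]
hi 117 [368. 30
[... 1175 characters left out ...]
75 0.183 0.191] [0.9   0.211 0.202]
hi 45 [350. 147.] [0.887 0.141 0.198] [0.874 0.133 0.191] [0.9   0.157 0.201]
hi 45 [361. 152.] [0.885 0.091 0.198] [0.875 0.081 0.19 ] [0.9   0.105 0.201]
hi 50 [374. 158.] [0.886 0.038 0.198] [0.877 0.028 0.19 ] [0.899 0.056 0.202]
hi 51 [387. 165.] [ 0.885 -0.013  0.198] [ 0.875 -0.023  0.19 ] [0.899 0.002 0.2  ]
hi 27 [319. 209.] [ 0.568 -0.126  0.215] [ 0.565 -0.134  0.193] [ 0.584 -0.114  0.225]
hi 19 [328. 211.] [ 0.585 -0.139  0.209] [ 0.577 -0.142  0.194] [ 0.591 -0.134  0.223]
hi 9 [436. 265.] [ 0.647 -0.396  0.191] [ 0.638 -0.4    0.19 ] [ 0.654 -0.39   0.191]
hi 10 [431. 268.] [ 0.631 -0.396  0.191] [ 0.627 -0.4    0.19 ] [ 0.641 -0.388  0.191]
```

View pics/sc1.png

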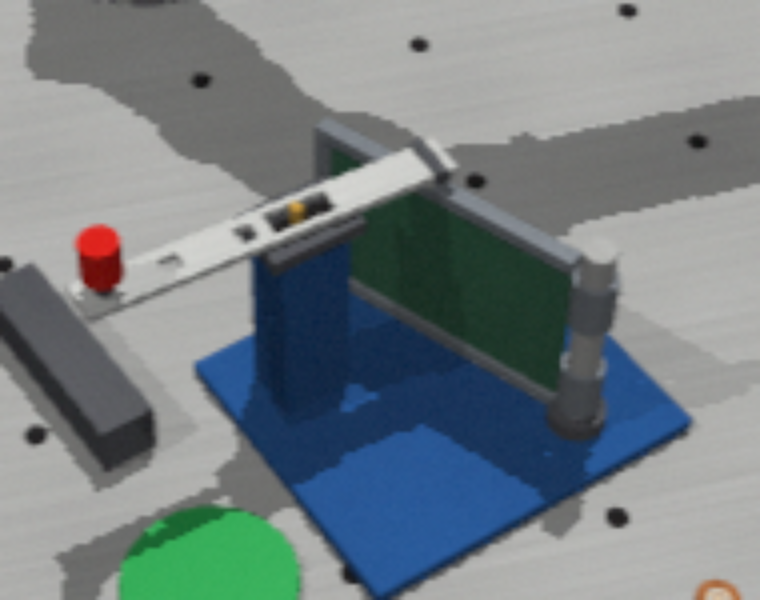

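```bash
cat > m2.py <<'E'
from h import *
for n in ['scene','side']:
    z=np.load(n+'0.npz');w=z['w'];hsv=cv2.cvtColor(z['f'],cv2.COLOR_BGR2HSV)
    H,S,V=[hsv[...,i].astype(int) for i in range(3)]
    X=w[...,0];Y=w[...,1];Z=w[...,2]
    pin=(H>12)&(H<30)&(S>100)&(Z>.15)&(Z<.2)&(abs(Y)<.1)&(X>.4)&(X<.7)
    print(n,'pin',pin.sum(),np.argwhere(pin).mean(0),np.median(w[pin],0),w[pin].max(0))
    # hinge post: grey, in region near x .62 y .2
    post=(S<60)&(Z>.05)&(Z<.3)&(np.hypot(X-.64,Y-.19)<.1)
    q=w[post];print('post',len(q),np.median(q,0),q.min(0),q.max(0))
    for zl in (.06,.1,.14,.18,.2):
        qq=q[abs(q[:,2]-zl)<.02]; 
        if len(qq): print(zl,len(qq),qq.min(0).round(3),qq.max(0).round(3),np.median(qq,0).round(3))
    cap=(abs(Z-.173)<.0025)&(np.hypot(X-.56,Y)<.08);q=w[cap];print('cap',len(q),cv2.boxPoints(cv2.minAreaRect(q[:,:2].astype(np.float32))).tolist() if len(q)>3 else 0)
a=cv2.imread('pics/side0.png')[140:290,190:380];cv2.imwrite('pics/sd1.png',cv2.resize(a,None,fx=4,fy=4))
E
python3 m2.py
```

```text
scene pin 22 [202.90909091 263.77272727] [0.54808897 0.00123246 0.1813035 ] [0.55179534 0.00959043 0.18982794]
post 556 [0.6289618  0.16710945 0.15348927] [0.56136217 0.12313046 0.05097262] [0.64044378 0.19063928 0.18446021]
0.06 93 [0.612 0.16  0.051] [0.64  0.189 0.08 ] [0.633 0.17  0.068]
0.1 69 [0.625 0.162 0.08 ] [0.637 0.187 0.12 ] [0.632 0.171 0.099]
0.14 191 [0.566 0.123 0.12 ] [0.64  0.191 0.16 ] [0.631 0.165 0.151]
0.18 203 [0.561 0.125 0.16 ] [0.639 0.186 0.184] [0.613 0.164 0.165]
0.2 35 [0.613 0.165 0.18 ] [0.635 0.184 0.184] [0.623 0.175 0.181]
cap 201 [[0.5015564560890198, 0.05669241398572922], [0.5480301976203918, -0.08748727291822433], [0.5973090529441833, -0.07160311192274094], [0.5508353114128113, 0.07257657498121262]]
side pin 9 [201.88888889 279.55555556] [ 0.54305456 -0.00324138  0.1833895 ] [0.54629327 0.00109107 0.18619361]
post 271 [0.61451885 0.16216869 0.15712225] [0.55950144 0.12553966 0.07975913] [0.6347983  0.18789667 0.1814159 ]
0.06 1 [0.582 0.14  0.08 ] [0.582 0.14  0.08 ] [0.582 0.14  0.08 ]
0.1 29 [0.568 0.128 0.1  ] [0.635 0.17  0.12 ] [0.618 0.163 0.113]
0.14 118 [0.568 0.126 0.12 ] [0.634 0.188 0.16 ] [0.615 0.161 0.144]
0.18 123 [0.56  0.127 0.16 ] [0.631 0.185 0.181] [0.613 0.165 0.164]
0.2 5 [0.611 0.165 0.18 ] [0.623 0.184 0.181] [0.617 0.177 0.181]
cap 149 [[0.4994412958621979, 0.05930113419890404], [0.5400334596633911, -0.08491401374340057], [0.5787045955657959, -0.07402926683425903], [0.5381124019622803, 0.07018588483333588]]
```

Run:
```python
from h import *
o=sensors.get_obs();q=o['tool_rot'];print(R.from_quat([q[1],q[2],q[3],q[0]]).as_matrix().round(3))
print(read_camera('wrist')['T_tool_cam'])
```

```text
[[-0.971  0.238 -0.   ]
 [ 0.238  0.971 -0.001]
 [-0.    -0.001 -1.   ]]
[[-3.24344803e-05 -9.47192634e-01 -3.20665110e-01  8.10757612e-02]
 [ 9.99999876e-01  1.28699140e-04 -4.81303855e-04 -5.56845957e-04]
 [ 4.97156790e-04 -3.20665086e-01  9.47192512e-01  3.03432377e-02]
 [ 0.00000000e+00  0.00000000e+00  0.00000000e+00  1.00000000e+00]]
```

View pics/sd1.png

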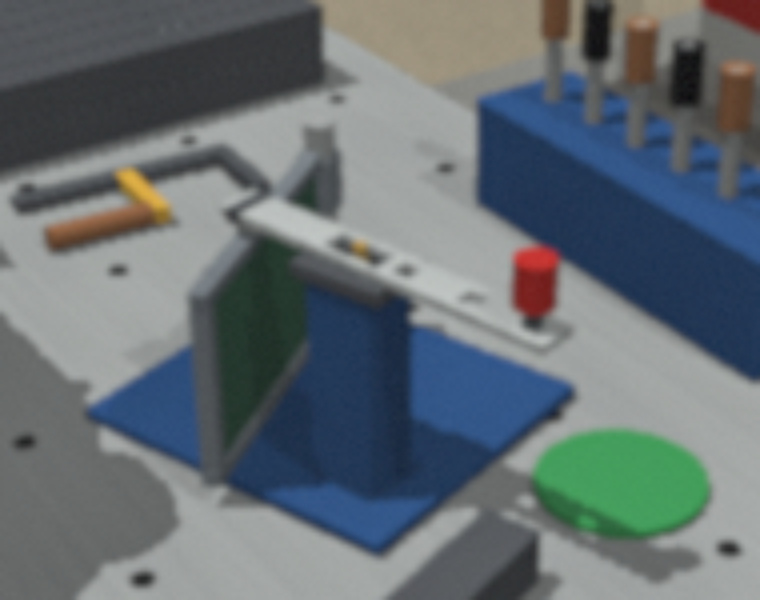

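>>> play_rows:
  commands:
    - [0, 0, -0.005, 7.6]
    - [0, 0, -0.005, 7.6]
    - [0, 0, -0.005, 7.6]
    - [0, 0, -0.005, 7.6]
    - [0, 0, 0, 7.6]
    - [0, 0, 0, 7.6]
    - [0, 0, 0, 7.6]
    - [0, 0, 0, 7.6]
    - [-0.0444, 0.0198, 0, 0]
    - [-0.0444, 0.0198, 0, 0]
    - [-0.0444, 0.0198, 0, 0]
    - [-0.0444, 0.0198, 0, 0]
    - [-0.0444, 0.0198, 0, 0]
    - [-0.0444, 0.0198, 0, 0]
    - [-0.0444, 0.0198, 0, 0]
    - [-0.0444, 0.0198, 0, 0]
    - [-0.0444, 0.0198, 0, 0]
    - [-0.0444, 0.0198, 0, 0]
  claw: 0.0854
  force: 30

```text
t: 2.0
eef_pos: [0.4706, 0.2783, 0.4249]
tool_rot: [-0.0, 0.606, 0.796, 0.0]
contact_force: [-0.3, 0.1, -0.5]
gripper_width: 1.002
```

>>> play_rows:
  commands:
    - [-0.0423, 0, 0, 0]
    - [-0.0423, 0, 0, 0]
    - [-0.0423, 0, 0, 0]
    - [-0.0423, 0, 0, 0]
    - [-0.0423, 0, 0, 0]
    - [-0.0423, 0, 0, 0]
    - [-0.0423, 0, 0, 0]
    - [-0.0423, 0, 0, 0]
    - [-0.0423, 0, 0, 0]
    - [-0.0423, 0, 0, 0]
    - [0, 0, 0, 0]
    - [0, 0, 0, 0]

```text
t: 3.2
eef_pos: [0.5819, -0.1287, 0.4244]
tool_rot: [-0.0, 0.607, 0.795, -0.0]
contact_force: [-0.5, 0.1, 0.1]
gripper_width: 1.002
```

```bash
cat > look.py <<'E'
from h import *
import sys
fn=sys.argv[1]
o,c,T,w=grab('wrist',fn+'.png');np.savez(fn+'.npz',w=w,f=c['frame'],T=T,K=[c['fx'],c['fy'],c['cx'],c['cy']])
q=o['tool_rot'];M=R.from_quat([q[1],q[2],q[3],q[0]]).as_matrix()
print('t',o['t'],'pos',o['eef_pos'].round(4),'yaw x',np.degrees(np.arctan2(M[1,0],M[0,0])).round(2),'F',o['contact_force'].round(2),'g',o['gripper_width'],'q',o['q'].round(2),c['fx'])
hsv=cv2.cvtColor(c['frame'],cv2.COLOR_BGR2HSV);H,S,V=[hsv[...,i].astype(int) for i in range(3)]
Z=w[...,2]
red=((H<6)|(H>174))&(S>150)&(V>80)&(Z>.15)&(Z<.3)
print('red',red.sum(),np.nanmin(w[red],0).round(4),np.nanmax(w[red],0).round(4),np.argwhere(red).mean(0)) if red.sum() else 0
if red.sum():
    top=red&(Z>np.nanmax(Z[red])-.003);print('top centre',cv2.minEnclosingCircle(w[top][:,:2].astype(np.float32)),np.median(Z[top]))
pin=(H>12)&(H<30)&(S>100)&(Z>.16)&(Z<.2)
if pin.sum():
    a=np.argwhere(pin);print('pin',pin.sum(),a.mean(0),a.min(0),a.max(0),np.median(w[pin],0).round(4));t=pin&(Z>.184);print('pintop',t.sum(),cv2.minEnclosingCircle(w[t][:,:2].astype(np.float32)) if t.sum()>3 else 0)
E
python3 look.py w1
```

```text
t 3.2 pos [ 0.5819 -0.1287  0.4244] yaw x 105.26 F [-0.52  0.14  0.08] g 1.001894597038997 q [-0.36  0.37  0.62  1.76 -0.24  1.09  0.61] 338.4762070496211
red 1454 [ 0.57   -0.1403  0.202 ] [ 0.5946 -0.1151  0.2255] [245.67400275 276.77166437]
top centre ((0.5822906494140625, -0.12727811932563782), 0.012728878296911716) 0.2236633356606101
pin 27 [  1.18518519 275.62962963] [  0 271] [  5 281] [ 0.5481 -0.0045  0.1852]
pintop 20 ((0.5484333038330078, -0.0038646655157208443), 0.0028021216858178377)
```

View pics/w1.png

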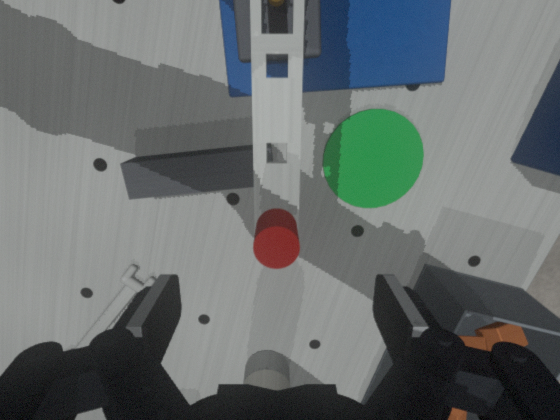

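The wrist view shows the knob's top at (277,245), centred between the fingers at x 180–375. The pin is just visible at (275,1). I'll descend and grip.

>>> play_rows:
  commands:
    - [0.001, 0, 0.015, 0]
    - [0, 0, 0.015, 0]
    - [0, 0, 0.015, 0]
    - [0, 0, 0.013, 0]
    - [0, 0, 0, 0]
    - [0, 0, 0, 0]

```text
t: 3.85
eef_pos: [0.5818, -0.1268, 0.3663]
tool_rot: [-0.0, 0.606, 0.795, -0.0]
contact_force: [0.0, 0.6, 1.2]
gripper_width: 1.001
```

>>> play_rows:
  commands:
    - [0, 0, 0, 0]
    - [0, 0, 0, 0]
    - [0, 0, 0, 0]
    - [0, 0, 0, 0]
    - [0, 0, 0, 0]
    - [0, 0, 0, 0]
    - [0, 0, 0, 0]
    - [0, 0, 0, 0]
    - [0, 0, 0, 0]
    - [0, 0, 0, 0]
  claw: 0.02
  force: 25

```text
t: 4.85
eef_pos: [0.5819, -0.1269, 0.3668]
tool_rot: [0.0, 0.606, 0.795, 0.0]
contact_force: [-0.1, -0.5, 1.2]
gripper_width: 0.294
```

```bash
python3 look.py w2
```

```text
t 4.85 pos [ 0.5819 -0.1269  0.3668] yaw x 105.4 F [-0.13 -0.52  1.17] g 0.2936275205949494 q [-0.34  0.43  0.59  1.82 -0.29  0.97  0.64] 338.4762070496211
red 4144 [ 0.5705 -0.1411  0.1928] [ 0.5975 -0.1144  0.2262] [301.35593629 278.30670849]
top centre ((0.5833041667938232, -0.12744399905204773), 0.013088596984744072) 0.22364106639713147
```

View pics/w2.png

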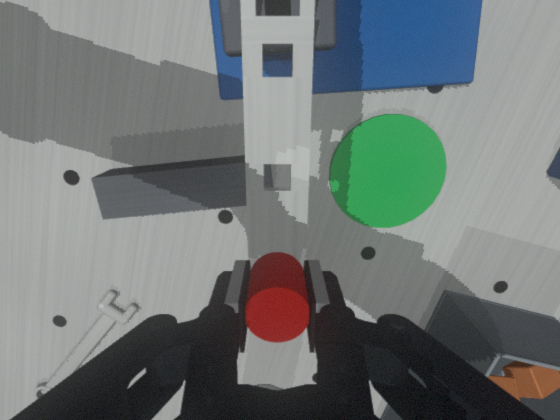

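The knob is held: opening about 25 mm, knob between the pads at (277,300). Lifting now.

>>> play_rows:
  commands:
    - [0.001, 0, -0.005, 0]
    - [0.001, 0, -0.005, 0]
    - [0.001, 0, -0.005, 0]
    - [0.0013, 0, -0.006, 0]
    - [0.0016, 0, -0.006, 0]
    - [0.0016, 0, -0.006, 0]
    - [0.0007, 0, -0.003, 0]
    - [0, 0, 0, 0]
    - [0, 0, 0, 0]

```text
t: 5.8
eef_pos: [0.5797, -0.1187, 0.4026]
tool_rot: [-0.0, 0.606, 0.796, 0.0]
contact_force: [-0.2, 0.7, -3.2]
gripper_width: 0.292
```

```bash
python3 look.py w3
```

```text
t 5.8 pos [ 0.5797 -0.1187  0.4026] yaw x 105.41 F [-0.24  0.65 -3.19] g 0.29175477336790423 q [-0.37  0.39  0.61  1.79 -0.25  1.04  0.6 ] 338.4762070496211
red 3480 [ 0.5682 -0.1318  0.2267] [ 0.5939 -0.1056  0.2595] [303.94166667 278.09511494]
top centre ((0.5811975002288818, -0.11873333901166916), 0.013530977070331573) 0.25729683595411473
pin 263 [  6.40684411 275.30798479] [  0 265] [ 16 285] [ 0.5479 -0.0016  0.186 ]
pintop 252 ((0.5477348566055298, -0.0018364585703238845), 0.0045733144506812096)
```

View pics/w3.png

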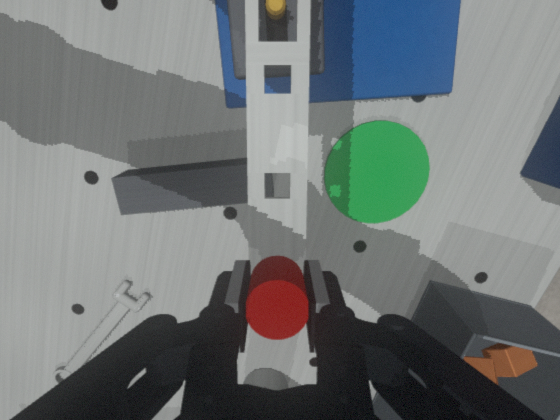

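The stay is lifted. The pin is in the window at (275,6) with the bar above it. Swinging the guard open now.

>>> play_rows:
  commands:
    - [0.003, 0, 0, 0]
    - [0.005, 0, 0, 0]
    - [0.006, 0, 0, 0]
    - [0.006, 0, 0, 0]
    - [0.006, 0, 0, 0]
    - [0.006, 0, 0, 0]
    - [0.006, 0, 0, 0]
    - [0.006, 0, 0, 0]
    - [0.006, 0, 0, 0]
    - [0.006, 0, 0, 0]
    - [0.006, 0, 0, 0]
    - [0.006, 0, 0, 0]
    - [0.005, 0.0005, 0, 0.3]
    - [0.003, 0.0005, 0, 0.3]
    - [0, 0, 0, 0.3]
    - [0, 0, 0, 0]
    - [0, 0, 0, 0]

```text
t: 7.55
eef_pos: [0.5604, -0.045, 0.4025]
tool_rot: [-0.0, 0.612, 0.791, -0.0]
contact_force: [-2.4, 0.6, -3.2]
gripper_width: 0.296
```

```bash
python3 look.py w4; python3 -c "
import cv2;a=cv2.imread('pics/w4.png');print(a.shape)"
```

```text
t 7.55 pos [ 0.5604 -0.045   0.4025] yaw x 104.52 F [-2.37  0.62 -3.16] g 0.2963172738036577 q [-0.51  0.33  0.61  1.86 -0.22  1.02  0.44] 338.4762070496211
red 3550 [ 0.5484 -0.0581  0.2277] [ 0.5758 -0.0324  0.2595] [303.19014085 276.00478873]
top centre ((0.5616471171379089, -0.04624230042099953), 0.013188524171710014) 0.25719569158108
(420, 560, 3)
```

View pics/w4.png

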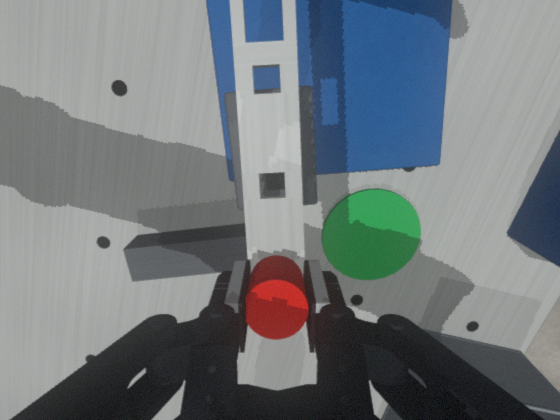

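The guard has opened. The last hole is at (272,185) and the pin is hidden under the bar just short of it. Now to measure where the hole is relative to the pin.

```bash
cat > hole.py <<'E'
from h import *
import sys
def ray(T,K,u,v,z):
    d=T[:3,:3]@np.array([(u-K[2])/K[0],(v-K[3+0])/K[1],1.]);o=T[:3,3];return o+d*(z-o[2])/d[2]
fn,dz=sys.argv[1],float(sys.argv[2]) # dz = TCP rise over rest
from scipy.optimize import brentq
th=brentq(lambda a:.230*np.sin(a)+.035*np.cos(a)-.035-dz,-.1,.5)
z=np.load(fn+'.npz');w=z['w'];T=z['T'];K=z['K'];f=z['f']
Z=w[...,2];ztop=.175+.185*np.sin(th)+.006*np.cos(th)
g=cv2.cvtColor(f,cv2.COLOR_BGR2GRAY)
# bar = points on tilted bar plane ; centreline fit
bar=(Z>.165)&(Z<.175+.23*np.sin(th)+.012)&(cv2.cvtColor(f,cv2.COLOR_BGR2HSV)[...,1]<50)&(g>110)
k,l,s,cc=cv2.connectedComponentsWithStats(bar.astype(np.uint8));i=1+np.argmax(s[1:,4]);bar=l==i
u8=bar.astype(np.uint8)
cs,hr=cv2.findContours(u8,cv2.RETR_CCOMP,cv2.CHAIN_APPROX_NONE)
print('th',th,'ztop',ztop,'bar',bar.sum())
for c,h in zip(cs,hr[0]):
    if h[3]>=0 and cv2.contourArea(c)>60:
        r=cv2.minAreaRect(c);m=r[0];p=ray(T,K,m[0],m[1],ztop);x,y,ww,hh=cv2.boundingRect(c)
        print('hole px',np.round(m,1),np.round(r[1],1),(x,y,ww,hh),'at last-hole height:',p.round(4))
pts=w[bar];ln=cv2.fitLine(pts[:,:2].astype(np.float32),cv2.DIST_HUBER,0,.01,.01).ravel();print('dir',np.degrees(np.arctan2(ln[1],ln[0])))
E
python3 hole.py w4 .0357; python3 hole.py w3 .0358;python3 hole.py w2 0
```

```text
th 0.15776074313184751 ztop 0.209990312781763 bar 13337
hole px [272. 185.] [26. 26.] (259, 172, 27, 27) at last-hole height: [ 0.5494 -0.0079  0.21  ]
hole px [266.4  78.7] [29.7 28.4] (252, 64, 30, 31) at last-hole height: [0.5348 0.0391 0.21  ]
dir -72.28859
th 0.15821194751764933 ztop 0.2100723201020718 bar 13050
hole px [277.  185.5] [27. 26.] (264, 172, 27, 28) at last-hole height: [ 0.5707 -0.0813  0.2101]
hole px [277.  79.] [28. 30.] (263, 64, 29, 31) at last-hole height: [ 0.5576 -0.0339  0.2101]
dir -74.74622
th 2.0459958161770977e-14 ztop 0.18100000000000377 bar 14618
hole px [276.5 177. ] [29. 28.] (262, 163, 30, 29) at last-hole height: [ 0.5711 -0.0839  0.181 ]
hole px [277.5  60. ] [34. 31.] (262, 43, 32, 35) at last-hole height: [ 0.5581 -0.0351  0.181 ]
dir -74.73191
```

>>> play_rows:
  commands:
    - [0, 0, 0, -1.2]
    - [0, 0, 0, -1.3]
    - [0.003, 0, 0, 0]
    - [0.004, -0.0004, 0, 0]
    - [0.0023, 0, 0, 0]
    - [0, 0, 0, 0]
    - [-0.001, 0, 0.004, 0]
    - [-0.001, 0, 0.004, 0]
    - [-0.001, 0, 0.004, 0]
    - [-0.0012, 0, 0.003, 0]
    - [0, 0, 0, 0]
    - [0, 0, 0, 0]

```text
t: 8.8
eef_pos: [0.5584, -0.0403, 0.3874]
tool_rot: [-0.001, 0.595, 0.804, -0.0]
contact_force: [-0.8, 0.7, -1.5]
gripper_width: 0.295
```

```bash
python3 look.py w5; python3 hole.py w5 .0207; python3 -c "
import cv2;a=cv2.imread('pics/w5.png')[120:270,180:370];cv2.imwrite('pics/w5c.png',cv2.resize(a,None,fx=4,fy=4,interpolation=cv2.INTER_NEAREST))"
```

```text
t 8.8 pos [ 0.5584 -0.0403  0.3874] yaw x 107.02 F [-0.79  0.7  -1.48] g 0.29518577769718646 q [-0.51  0.34  0.59  1.88 -0.23  0.98  0.48] 338.4762070496211
red 3915 [ 0.5465 -0.0545  0.2114] [ 0.5741 -0.0282  0.2435] [300.35810983 276.46641124]
top centre ((0.5595229864120483, -0.041347797960042953), 0.013347485102713108) 0.2414385978264001
pin 205 [175.37560976 277.5804878 ] [169 269] [182 286] [ 5.476e-01 -1.000e-04  1.863e-01]
pintop 204 ((0.5471361875534058, -1.4463206753134727e-05), 0.004884160589426756)
th 0.09075071333073635 ztop 0.19774115665312728 bar 13821
hole px [277. 181.] [26. 26.] (264, 168, 27, 27) at last-hole height: [ 5.472e-01 -4.000e-04  1.977e-01]
hole px [277.5  71.5] [29. 31.] (263, 56, 30, 32) at last-hole height: [0.533  0.0467 0.1977]
dir -73.36168
```

View pics/w5c.png

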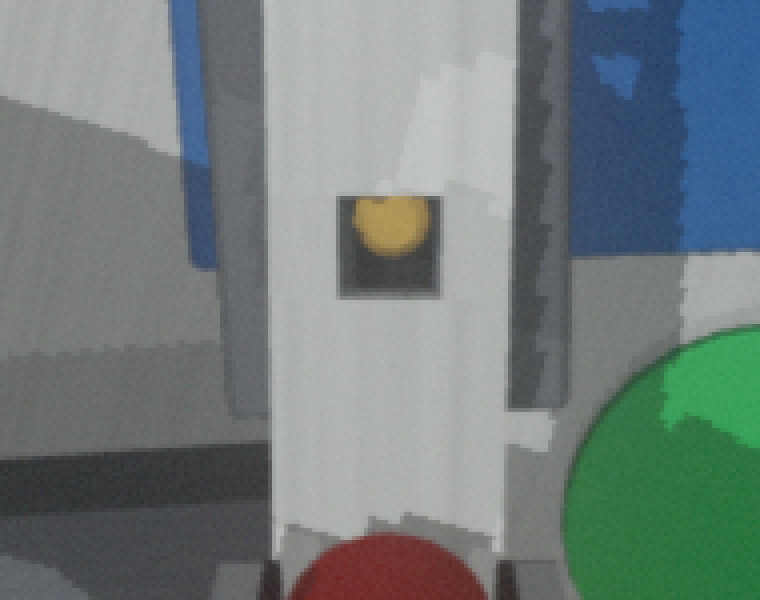

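Run:
```python
import numpy as np,sys
sys.argv=['h','w5','.0207']
exec(open('hole.py').read().split("fn,dz")[0])
z=np.load('w5.npz');T,K,f=z['T'],z['K'],z['f']
import cv2
hsv=cv2.cvtColor(f,cv2.COLOR_BGR2HSV);H,S,V=[hsv[...,i].astype(int) for i in range(3)]
pin=(H>12)&(H<30)&(S>100);pin[:150]=0;pin[200:]=0;pin[:,:250]=0;pin[:,300:]=0
c=cv2.findContours(pin.astype(np.uint8),cv2.RETR_EXTERNAL,cv2.CHAIN_APPROX_NONE)[0];c=max(c,key=len)
pts=c[:,0,:];pts=pts[pts[:,1]>171].astype(float)
from scipy.optimize import least_squares
s=least_squares(lambda p:np.hypot(pts[:,0]-p[0],pts[:,1]-p[1])-p[2],[277,174,8]);print(s.x,np.abs(s.fun).max())
p=ray(T,K,s.x[0],s.x[1],.186);h=ray(T,K,277,181,.19774);u=np.array([np.cos(np.radians(106.64)),np.sin(np.radians(106.64))]);n=np.array([u[1],-u[0]])
d=p[:2]-h[:2];print(p,h,d@u,d@n)
```

```text
[277.61149263 173.76286195   8.57542394] 0.7578198766158746
[0.5472668  0.00057104 0.186     ] [ 5.47235751e-01 -3.70365234e-04  1.97740000e-01] 0.0008930889884811462 0.00029933065492642423
```

The pin shows through the last hole, with the pin at px (278,174) and the hole at (277,181). The hole needs to shift about 2.2 mm towards the pivot before it goes down.

>>> play_rows:
  commands:
    - [0.0011, 0, 0, 0]
    - [0.0011, 0, 0, 0]
    - [0, 0, 0, 0]
    - [-0.0003, 0, 0.0015, 0]
    - [-0.0003, 0, 0.0015, 0]
    - [-0.0003, 0, 0.0015, 0]
    - [0, 0, 0, 0]
    - [0, 0, 0, 0]

```text
t: 9.65
eef_pos: [0.5582, -0.0394, 0.3831]
tool_rot: [-0.0, 0.595, 0.804, -0.0]
contact_force: [0.2, -0.9, -0.7]
gripper_width: 0.294
```

>>> play_rows:
  commands:
    - [-0.0002, 0, 0.001, 0]
    - [-0.0002, 0, 0.001, 0]
    - [-0.0002, 0, 0.001, 0]
    - [0, 0, 0, 0]

```text
t: 10.05
eef_pos: [0.5584, -0.0399, 0.38]
tool_rot: [-0.0, 0.595, 0.804, -0.0]
contact_force: [-0.4, -0.3, 0.7]
gripper_width: 0.295
```

```bash
python3 look.py w6; python3 hole.py w6 .013; python3 -c "
import cv2;a=cv2.imread('pics/w6.png')[120:270,180:370];cv2.imwrite('pics/w6c.png',cv2.resize(a,None,fx=4,fy=4,interpolation=cv2.INTER_NEAREST))"
```

```text
t 10.05 pos [ 0.5584 -0.0399  0.38  ] yaw x 107.0 F [-0.41 -0.33  0.72] g 0.2945756850995055 q [-0.5   0.35  0.59  1.89 -0.23  0.97  0.48] 338.4762070496211
red 4065 [ 0.5469 -0.0543  0.2049] [ 0.5735 -0.028   0.2365] [299.15817958 276.53726937]
top centre ((0.5597800612449646, -0.04119045287370682), 0.013408942148089409) 0.23418248759966281
pin 294 [177.58163265 276.86054422] [168 268] [187 286] [0.5471 0.0007 0.1861]
pintop 283 ((0.5473824739456177, 0.00012930575758218765), 0.004880557768046856)
th 0.05679766075513545 ztop 0.1914922433059491 bar 14103
hole px [277.5 179. ] [27. 26.] (264, 166, 28, 27) at last-hole height: [0.5473 0.0013 0.1915]
hole px [278.  68.] [32. 30.] (263, 52, 31, 33) at last-hole height: [0.533  0.0484 0.1915]
dir -73.30553
```

View pics/w6c.png

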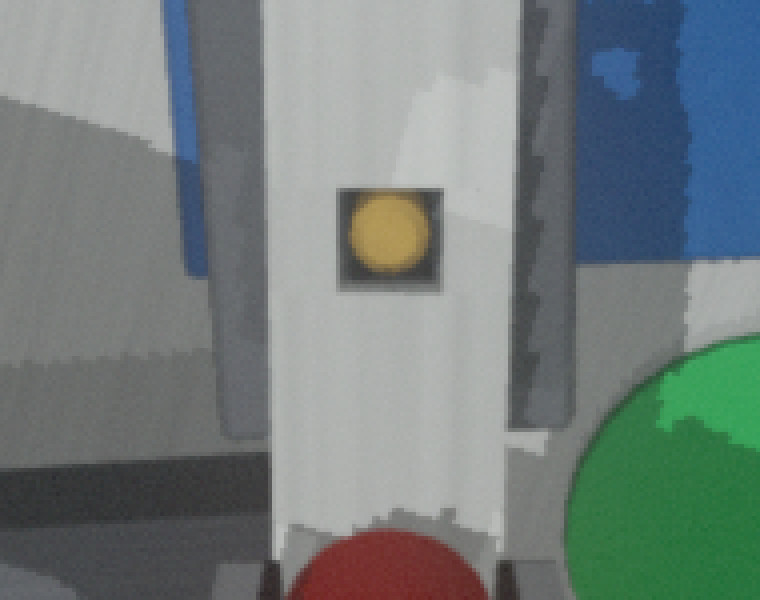

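The pin is centred in the hole. I'll keep lowering and watch the force.

>>> play_rows:
  commands:
    - [-0.0002, 0, 0.001, 0]
    - [-0.0002, 0, 0.001, 0]
    - [-0.0002, 0, 0.001, 0]
    - [0, 0, 0, 0]

```text
t: 10.5
eef_pos: [0.5585, -0.0405, 0.377]
tool_rot: [-0.0, 0.595, 0.804, -0.0]
contact_force: [0.1, -0.7, -0.1]
gripper_width: 0.293
```

>>> play_rows:
  commands:
    - [-0.0002, 0, 0.001, 0]
    - [-0.0002, 0, 0.001, 0]
    - [-0.0002, 0, 0.001, 0]
    - [0, 0, 0, 0]

```text
t: 10.9
eef_pos: [0.5587, -0.0411, 0.374]
tool_rot: [-0.0, 0.595, 0.804, -0.0]
contact_force: [0.6, -1.4, -0.6]
gripper_width: 0.294
```

>>> play_rows:
  commands:
    - [-0.0002, 0, 0.001, 0]
    - [-0.0002, 0, 0.001, 0]
    - [-0.0002, 0, 0.001, 0]
    - [0, 0, 0, 0]

```text
t: 11.3
eef_pos: [0.5589, -0.0416, 0.371]
tool_rot: [-0.0, 0.595, 0.804, -0.0]
contact_force: [-0.2, -0.8, 0.3]
gripper_width: 0.296
```

>>> play_rows:
  commands:
    - [-0.0002, 0, 0.001, 0]
    - [-0.0002, 0, 0.001, 0]
    - [-0.0001, 0, 0.0008, 0]
    - [0, 0, 0, 0]

```text
t: 11.7
eef_pos: [0.5591, -0.0421, 0.3684]
tool_rot: [0.0, 0.595, 0.804, 0.0]
contact_force: [-0.1, -0.0, 0.9]
gripper_width: 0.294
```

```bash
python3 look.py w7; python3 hole.py w7 .0013
```

```text
t 11.7 pos [ 0.5591 -0.0421  0.3684] yaw x 107.0 F [-0.11 -0.05  0.95] g 0.2938984026540647 q [-0.49  0.37  0.58  1.9  -0.24  0.94  0.5 ] 338.4762070496211
red 4305 [ 0.5476 -0.0562  0.1952] [ 0.5745 -0.0299  0.228 ] [298.93681765 276.6097561 ]
top centre ((0.5606783628463745, -0.04186350852251053), 0.01248937752097845) 0.22513386666513674
pin 348 [178.17241379 276.51149425] [167 267] [188 287] [0.547  0.0007 0.186 ]
pintop 321 ((0.5475931763648987, -0.00029642373556271195), 0.004778699483722448)
th 0.005654636915214307 ztop 0.18204600632995444 bar 15156
hole px [277. 177.] [28. 26.] (263, 164, 29, 27) at last-hole height: [5.474e-01 5.000e-04 1.820e-01]
hole px [277.5  61.5] [31. 33.] (262, 45, 32, 34) at last-hole height: [0.5329 0.0485 0.182 ]
dir -73.02861
```

View pics/w7.png

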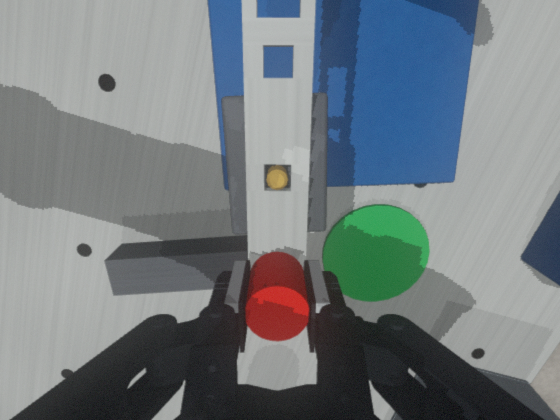

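The pin stands in the last hole at (277,178), about 1 mm above the rest height. I'll release and retreat straight up.

>>> play_rows:
  commands:
    - [0, 0, 0.001, 0]
    - [0, 0, 0, 0]
    - [0, 0, 0, 0]

```text
t: 12.05
eef_pos: [0.5592, -0.0421, 0.3675]
tool_rot: [0.0, 0.595, 0.804, 0.0]
contact_force: [-0.0, 0.0, 1.3]
gripper_width: 0.296
```

>>> play_rows:
  commands:
    - [0, 0, 0, 0]
    - [0, 0, 0, 0]
    - [0, 0, 0, 0]
    - [0, 0, 0, 0]
    - [0, 0, 0, 0]
    - [0, 0, 0, 0]
  claw: 0.07

```text
t: 12.65
eef_pos: [0.5591, -0.0421, 0.3674]
tool_rot: [-0.0, 0.595, 0.804, -0.0]
contact_force: [-0.2, -0.1, 0.7]
gripper_width: 0.82
```

>>> play_rows:
  commands:
    - [0, 0, -0.01, 0]
    - [0, 0, -0.02, 0]
    - [0, 0, -0.02, 0]
    - [0, 0, -0.02, 0]
    - [0, 0, -0.02, 0]
    - [0, 0, 0, 0]
    - [0, 0, 0, 0]
    - [0, 0, 0, 0]

```text
t: 13.45
eef_pos: [0.5587, -0.042, 0.4566]
tool_rot: [-0.001, 0.595, 0.804, -0.0]
contact_force: [-0.5, -0.0, 0.2]
gripper_width: 0.82
```

```bash
python3 look.py w8; python3 hole.py w8 0
python3 - <<'E'
from h import *
z=np.load('w8.npz');w=z['w'];f=z['f']
# stay heights along length
u=np.array([-.2918,.9565]);n=np.array([u[1],-u[0]])
d=w[...,:2]-np.array([.5474,.0003]);a=d@u;b=d@n
for s in (-.07,-.06,-.025,.02,.07,.12,.15):
    m=(abs(a-s)<.004)&(abs(b)<.012)&(w[...,2]>.15);print(s,m.sum(),np.median(w[...,2][m]).round(4) if m.sum() else None)
E
```

```text
t 13.45 pos [ 0.5587 -0.042   0.4566] yaw x 107.0 F [-0.54 -0.    0.19] g 0.819759099084155 q [-0.54  0.27  0.62  1.8  -0.17  1.13  0.43] 338.4762070496211
red 1392 [ 0.5476 -0.0565  0.1964] [ 0.5733 -0.0303  0.226 ] [225.90948276 276.93031609]
top centre ((0.5602192282676697, -0.043407976627349854), 0.013293132185935974) 0.22381498149660856
pin 151 [149.39735099 277.56291391] [143 271] [156 284] [5.470e-01 5.000e-04 1.861e-01]
pintop 144 ((0.5472838878631592, -0.0004320742445997894), 0.004844046197831631)
th 2.0459958161770977e-14 ztop 0.18100000000000377 bar 6827
hole px [278. 149.] [18. 18.] (269, 140, 19, 19) at last-hole height: [5.475e-01 1.000e-04 1.810e-01]
hole px [278.  74.] [22. 20.] (268, 63, 21, 23) at last-hole height: [0.5327 0.0483 0.181 ]
dir -73.622314
-0.07 0 None
-0.06 71 0.2236
-0.025 343 0.1798
0.02 376 0.1802
0.07 196 0.1806
0.12 0 None
0.15 0 None
```

View pics/w8.png

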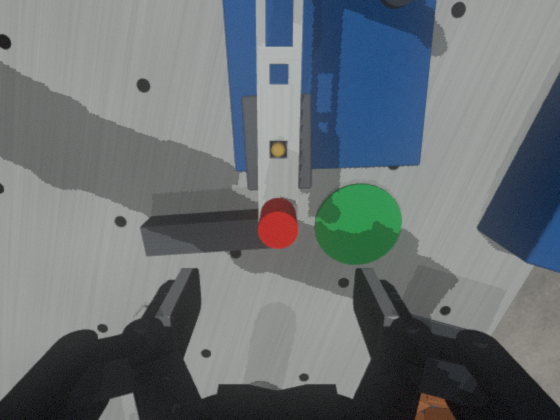

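The stay is level: its top is at about 0.180 along its length, and the knob top is 0.2238, the same as at the start. The pin at (278,149) is in the last hole, and the gripper is clear.

```bash
python3 -c "
from station import bot
print(bot.hand_in())"
```

```text
the job is handed in; nothing more can be done
None
```

The spark guard is open at its widest setting, with the last hole of the stay over the pin and the stay lying fully down. I gripped the knob, lifted the stay about 36 mm at the knob (roughly 0.157 rad) and swung the guard open. I then lined up the last hole by wrist camera, with the pin visible through it. The stay went down in 1 mm steps, and I released the knob, moved the arm clear and handed in after about 13.5 s.

**Last checks:**
- **Stay down:** it is level, with its top at about 0.180 m along the stretch I could measure. The top of the knob is at 0.2238 m, against 0.2236–0.2237 m before the lift.
- **Hole and pin:** in the last wrist picture the hole and pin centres agree within 1 mm.
- **Forces:** the wrist force readings after each move were 1.5 N or less while lowering and about 4 N at most overall. I felt no definite contact with the pin. Force on the pin itself is not measured.
- **Released:** the gripper is open and about 90 mm above where it let go.
- **Other things on the table:** none were touched on purpose, but I did not measure their positions again at the end.

One disagreement: my first sighting of the pin was about 2 mm off because the picture edge cut it off. I corrected this before lowering. No check failed.

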